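# Teach the gap sensor: key to teach, then show it the tweezers at their marked gap

## Robot

A 7-joint arm with a two-finger parallel gripper is mounted at the origin on the work surface. World frame = base frame: x ahead of the robot, y to its left, z up, the work surface at z = 0. Lengths are in m, angles in rad, forces in N, time in s.
With the tool pointing down it reaches from about 0.4 to 0.85 m from the base axis. Payload 10.4 kg.
Tool frame: the origin (TCP) lies at the very end of the fingers, on their centre line; the grasp point (between the pads) lies 19 mm behind it; z points along the fingers, y is the line along which they close (so a half turn about z gives the same grasp; the last joint's range is limited). The gripper opens to 87 mm and grips with 3 to 60 N. Pads are 19 mm wide; open, the fingers measure 117 mm over their backs; the gripper's body (75 mm by 190 mm) begins 51 mm behind the grasp point.
Start: joints at [-1.153, 0.332, -0.065, 1.46, 0.022, 1.35, -0.088], TCP at [0.267, 0.565, 0.223] pointing down, gripper open.
Joint ranges: [-2.6, 2.6], [-0.5, 2.12], [-1.47, 1.34], [0.16, 2.42], [-1.27, 4.41], [0.06, 2.06], [-2.6, 2.6]. Speed limits (rad/s): [2.22, 2.22, 2.79, 2.79, 3.14, 3.14, 3.14].

## Interface

Orientations are given as a unit quaternion [x, y, z, w].
In Python, from bench import r gives the robot as it stands.
- The arm moves only by the shell command python3 -m crank 'ROWS' [FORCE]. ROWS is JSON, a list that holds one entry, the list of rows, each a list of 5 numbers: the shift along the tool's x, y, z in mm, then the turn about the tool's z in degrees, then the opening, from -1 (shut) to 1 (fully open). A call has 1 to 20 rows; each row is the pose to reach, as a shift and turn from the pose commanded when the call began, along the tool's axes at that moment; what a row does not reach only later rows make up. A row lasts 1/10 s, in which the tool goes at most 50 mm and 8.59 degrees, less where a joint would pass 70% of its speed; a pose out of reach is approached as far as the arm can. A call with a gripper value outside its range is refused whole. The fingers move at their own pace and stop on an object; FORCE is the grip in N (left out, the last holds). Time passes only in rows, so rows that repeat a pose let the fingers close. It gives the time, the measured TCP pose, the force, the opening and the grip force at its end, in the units of the state.
- r.read_state(): the state, without advancing time (a new reading comes with each control period).
- r.camera(name): name is "side" or "top" or "wrist"; returns a dict with "image" (480x640x3 uint8, red, green, blue), "vfov" (degrees; the focal length in pixels is half the picture's height over the tangent of half this angle, whatever the lens; pixels are square), "cx", "cy" (the principal point, pixels), "eye" and "attitude" of the camera in the world. Camera axes: x right, y down, z forward; pixel columns grow to the right and rows downward; lengths in m; the calibration is good to about 2 mm. A picture is of the moment at which its call begins. There is no depth.
- r.close_job(): hands the job in; it is judged then, once.
The state is a dict: "time": time; "joint_positions": joint angles; "joint_vel": joint speeds; "joint_torque": joint torques, N m; "ee_pos": TCP position; "eef_rot": TCP orientation; "ft_force": force on the tool from outside, world axes, zero at the start; "torque": the same for the moment, N m; "width": finger opening in m; "grip_force": force on a finger pad.
Only numpy, scipy, OpenCV 4.12 (cv2) and the standard library are available. Lean on these libraries where they do the work, as an engineer would, in place of code of your own. Each camera call takes 0.05 s, during which the arm holds its last target. There are 200 camera calls.

## Task

Take the interlock key out of its rest, push it fully down into the slot of the round key switch and turn it clockwise as far as it goes, to put the gap sensor into teach mode; leave the key there. Then pick up the sprung tweezers, squeeze them until the pointer meets the line on their gauge bar (10 mm between the tips), and finish while still holding them level and steady at that gap, the tips a few centimetres above the middle of the sensor's round window, touching nothing else. Leave the two round workpieces and the screwdriver where they are.

Things in the scene. Friction and masses are not known exactly. Their poses are not given: they have to be found in the camera images.
- key_bow (a point): Centre of the black grip (bow) of the loose interlock key, upright in a grey 46 x 46 x 32 mm rest on the white training board. Bow: flat, 32 mm along the key's x, 10 mm thick along y (pinch it across this), 34 mm high. Below it a collar 20 x 12 x 4 mm and the steel blade. It stands 24 mm deep in the rest, about 60 g, and is alike after a half turn.
- key_tip (a point): Lower end of the key's blade, 51 mm below key_bow on the axis. The blade is 12 mm (x) by 6 mm (y), 30 mm long, slightly narrowed at its end.
- switch_slot (a point): Centre of the mouth of the slot on top of the key switch, a steel cylinder 52 mm across on a grey 84 mm housing, 80 mm above the table. Slot 13.5 mm (this point's x) by 7.5 mm (y), 2 mm chamfer, 24 mm deep; the point turns with it. The key bottoms with its bow's centre 27 mm above this point, and has about 0.15 rad of turning play each way. Switch and sensor may have swapped places.
- switch (a joint): Angle of the key switch in rad, clockwise seen from above; 0 is the rest stop, 1.25 the teach stop; it starts somewhere from 0 to 0.3 and stays where it is left (friction about 0.05 N m).
- sensor_window (a point): Centre of the round glass window (26 mm across) on top of the gap sensor, a 40 mm aluminium head on a grey 84 mm square housing, facing up, 64 mm above the table. +z is up.
- tweezers_grip (a point): Midway between the two black grip panels of the tweezers, half-way up. x points to the tips, y across the arms, z up. Each panel is 34 mm long, 14 mm high; squeeze them along y, from above. Over the panels: 44 mm relaxed, 34 mm at the marked gap (panels then parallel). Each 1 mm of squeeze there closes the tips 1.56 mm. It takes 3 N at first, 8 N at the mark, 11 N when shut (tips 1 mm apart).
- tweezers_tips (a point): Midway between the two tips, 45 mm ahead (+x) of tweezers_grip, same height. Arms 12 mm high, tips 6 mm. On top, 23 mm ahead of tweezers_grip, an aluminium gauge bar from the left arm crosses the right arm; the black pointer on the right arm meets the bar's black line when the tips are 10 mm apart.
- tip_left (a point): Inner face of the left (+y) tip, at its end. The tip gap is its distance from tip_right.
- tip_right (a point): Inner face of the right (-y) tip, at its end.
- tw_left (a joint): Closing angle of the left arm, rad: 0 relaxed (tip gap 26 mm), 0.064 at the mark (10 mm), 0.1 shut (1 mm). The right arm moves equally; both hinge 80 mm behind tweezers_grip.
- tweezers: The whole sprung steel tweezers, loose, about 50 g, balanced near the panels; origin 7 mm below tweezers_grip; back end 101 mm behind it. They lie level on two 25 mm high grey supports of a fixed rest, one under the back end, one (74 mm wide, 14 mm thick) 28 mm ahead of tweezers_grip. Below the panels is only a flat bar, 12 mm wide and 6 mm high, on the table.
- key: The key as a whole. Origin: the lower end of the blade.
- sensor: The sensor module, fixed, 84 x 84 x 44 mm. Origin: centre of its underside, 20 mm above the table on the training board (200 x 370 x 20 mm).
- interlock: The key switch module, fixed. Origin: centre of its underside, 20 mm above the table on the training board.
- part_tall_center (a point): Bystander: loose upright aluminium cylinder, 36 mm across, 50 mm high; its centre. Leave it.
- part_low_center (a point): Bystander: loose upright black cylinder, 36 mm across, 25 mm high; its centre. Leave it.
- driver: Bystander: screwdriver, 170 mm long, lying along its x. Leave it.

How it is judged:
By the outcome, as a careful person would: the job done as asked, in the order asked, and still so for the second after the job is handed in, while the arm keeps its last pose, push and grip.
It also fails if it takes over 54 s, if anything falls off the work surface, if the arm or the gripper's body presses on something with over 40 N, if the wrist force passes 120 N, or if a joint passes its speed limit or range.

## Working session

There is one attempt and no reset: what is moved stays moved. The work goes in short steps, Python scripts to look and compute and a shell command to move; the robot and the scene stay as the last step left them, time stands still between calls to the robot, and variables do not carry over. Pictures are saved under pics/ and viewed, at most 10 in all, crops included, and the job is handed in when it is done.

```bash
mkdir -p pics; ls; cat > h.py <<'E'
import numpy as np, cv2, json
from scipy.spatial.transform import Rotation as R
from bench import r
def cam(n, f):
    c=r.camera(n); cv2.imwrite('pics/'+f+'.png', c['image'][:,:,::-1])
    np.save('pics/'+f+'.npy', {k:v for k,v in c.items()}, allow_pickle=True); return c
def load(f): return np.load('pics/'+f+'.npy',allow_pickle=True).item()
def rot(a):
    a=np.array(a,float); return a if a.shape==(3,3) else R.from_quat(a).as_matrix()
def ray(c,u,v):
    f=240/np.tan(np.radians(c['vfov'])/2)
    d=rot(c['attitude'])@np.array([(u-c['cx'])/f,(v-c['cy'])/f,1]); return np.array(c['eye']),d
def onz(c,u,v,z):
    e,d=ray(c,u,v); return e+d*(z-e[2])/d[2]
def proj(c,p):
    f=240/np.tan(np.radians(c['vfov'])/2)
    q=rot(c['attitude']).T@(np.array(p)-np.array(c['eye'])); return q[:2]/q[2]*f+[c['cx'],c['cy']]
E
python3 - <<'E'
from h import *
for n in ['top','side','wrist']:
    c=cam(n,n+'0'); print(n,c['vfov'],c['cx'],c['cy'],c['eye'],c['attitude'])
print(r.read_state())
E
```

```text
pics
top 53.61721595461666 317.6394484404232 245.63001005376879 [ 0.35066595 -0.07918276  1.08257483] [-0.70389204  0.70420414 -0.06757766  0.0637635 ]
side 48.14729130241639 315.998810058278 235.42896272855947 [ 0.05117112 -0.84971629  0.70598458] [ 0.85086717 -0.25668733  0.1396259  -0.43662488]
wrist 61.92359037933834 325.19830825839324 238.63573669723664 [0.20077632 0.59793022 0.38266054] [0.83691421 0.53048583 0.07231349 0.11371081]
{'time': 0.15, 'joint_positions': array([-1.15259373,  0.33269746, -0.06471002,  1.46073686,  0.0215681 ,
        1.34990436, -0.08849942]), 'joint_vel': array([ 0.00023331, -0.00104497, -0.00081835, -0.0032522 , -0.00190968,
        0.00013118, -0.00079147]), 'joint_torque': array([ 1.71893975e-03, -6.23629761e+01,  2.57061690e-02, -3.90148044e+01,
       -6.11405843e-02,  3.72163521e-02,  5.49839717e-05]), 'ee_pos': array([0.26652668, 0.56499989, 0.22196049]), 'eef_rot': array([ 2.18611582e-01,  9.75811816e-01, -5.14809106e-04, -1.09508831e-04]), 'ft_force': array([ 0.79592261, -0.01386637,  0.29739892]), 'torque': array([-0.0001751 , -0.0473448 , -0.00190776]), 'grip_force': 0.0, 'width': 0.08711972297722834}
```

View pics/top0.png

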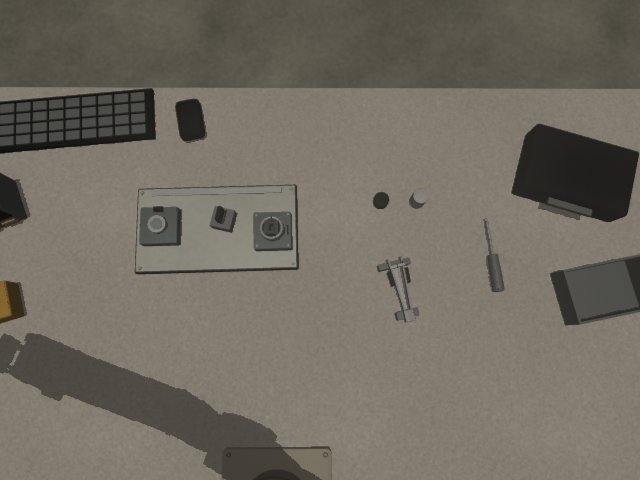

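View pics/side0.png

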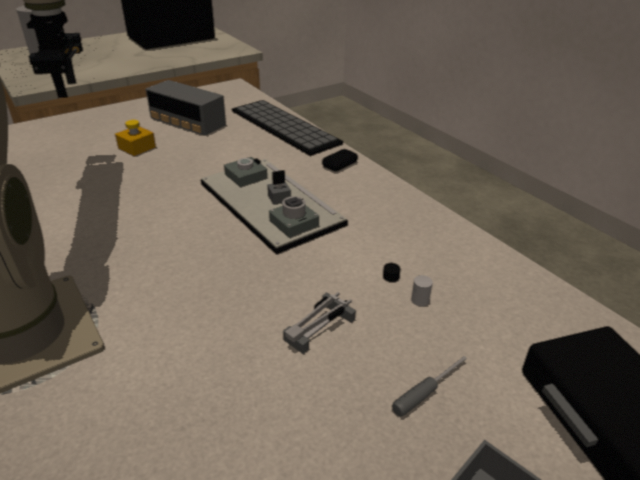

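Top view: the switch is at about (271,228), the key bow at (221,215), the sensor window at (157,224) and the tweezers' panels at about (400,277), tips up. In the side view the key stands in its rest at (278,177).

```bash
cat >> h.py <<'E'
def go(p, ydir=None):
    """shift (mm) in tool axes to world TCP p; turn (deg) so the tool y is along ydir (xy), mod 180"""
    s=r.read_state(); M=R.from_quat(s['eef_rot']).as_matrix()
    d=M.T@(np.array(p)-s['ee_pos'])*1000
    t=0
    if ydir is not None:
        q=M.T@np.array([ydir[0],ydir[1],0]); t=np.degrees(np.arctan2(-q[0],q[1])); t=(t+90)%180-90
    print('shift',d.round(1),'turn',round(t,1),'tcp',s['ee_pos'].round(4),'q7',s['joint_positions'][6].round(2))
E
python3 - <<'E'
from h import *
c=load('top0')
for n,u,v,z in [('sw',271,228,.08),('key',221,213,.085),('sens',157,224,.064),('twz',400,277,.035),('twzback',406,314,.03),('tall',419,198,.05),('low',381,200,.025)]:
    print(n,onz(c,u,v,z).round(4))
s=r.read_state();M=R.from_quat(s['eef_rot']).as_matrix();print(M.round(3))
w=load('wrist0');print('cam in tool',M.T@(w['eye']-s['ee_pos']), (M.T@rot(w['attitude'])).round(3))
k=onz(c,221,213,.085); go([k[0]-.05,k[1],.30])
E
```

```text
sw [0.5781 0.0161 0.08  ]
key [0.6102 0.1243 0.085 ]
sens [0.5907 0.2681 0.064 ]
twz [ 0.477  -0.2676  0.035 ]
twzback [ 0.3959 -0.279   0.03  ]
tall [ 0.6544 -0.3138  0.05  ]
low [ 0.6569 -0.2314  0.025 ]
[[-0.904  0.427 -0.   ]
 [ 0.427  0.904 -0.001]
 [-0.    -0.001 -1.   ]]
cam in tool [ 0.07351363  0.00156139 -0.16070262] [[-0.    -0.964 -0.267]
 [ 1.    -0.     0.001]
 [-0.001 -0.267  0.964]]
shift [-453.6 -273.4  -77.7] turn 0 tcp [0.2665 0.565  0.222 ] q7 -0.09
```

```bash
python3 -m crank '[[[-570,-280,-60,0,1],[-570,-280,-60,0,1],[-570,-280,-60,0,1],[-570,-280,-60,0,1],[-570,-280,-60,0,1],[-570,-280,-60,0,1],[-570,-280,-60,0,1],[-570,-280,-60,0,1],[-570,-280,-60,0,1],[-570,-280,-60,0,1],[-570,-280,-60,0,1],[-570,-280,-60,0,1],[-570,-280,-60,0,1],[-570,-280,-60,0,1],[-570,-280,-60,0,1]]]'; python3 - <<'E'
from h import *
cam('wrist','w1')
E
```

```text
time: 1.65
ee_pos: [0.6628, 0.068, 0.2818]
eef_rot: [0.219, 0.976, -0.0, -0.0]
ft_force: [-0.0, 0.4, 0.7]
width: 0.0871
grip_force: 0.0
```

View pics/w1.png

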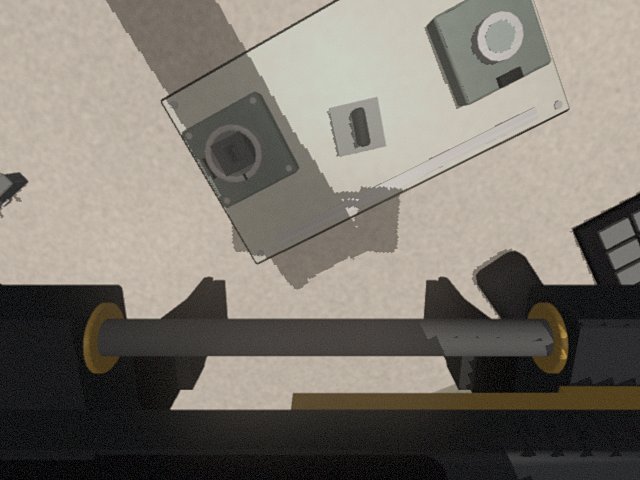

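The wrist view shows the switch at (233,153) in shadow, the key bow (dark) around (360,127) and the sensor window at (499,37). I'll segment the bow and brighten the crop around the switch.

```bash
python3 - <<'E'
from h import *
c=load('w1');im=c['image']
g=im.max(2)
m=((g<75)).astype(np.uint8); sub=np.zeros_like(m); sub[90:165,325:392]=m[90:165,325:392]
n,l,st,ce=cv2.connectedComponentsWithStats(sub)
i=1+st[1:,4].argmax(); print(st[i],ce[i])
ct=cv2.findContours((l==i).astype(np.uint8),0,2)[0][0]; rc=cv2.minAreaRect(ct); print(rc, cv2.boxPoints(rc).round(1).tolist())
def cr(x,y,w,h,gain): 
    a=np.clip((im[y:y+h,x:x+w].astype(float)/255)**.6*gain*255,0,255).astype(np.uint8); return cv2.resize(a,(390,500),interpolation=cv2.INTER_CUBIC)
o=np.hstack([cr(195,105,78,100,1.6),cr(323,80,78,100,1.)])
cv2.imwrite('pics/w1c.png',o[:,:,::-1])
E
```

```text
[351 108  19  38 194] [358.52061856 129.62886598]
((360.0000305175781, 126.99999237060547), (37.26206588745117, 12.551433563232422), 78.69007110595703) [[350.20001220703125, 110.0], [362.5, 107.5], [369.79998779296875, 144.0], [357.5, 146.5]]
```

View pics/w1c.png

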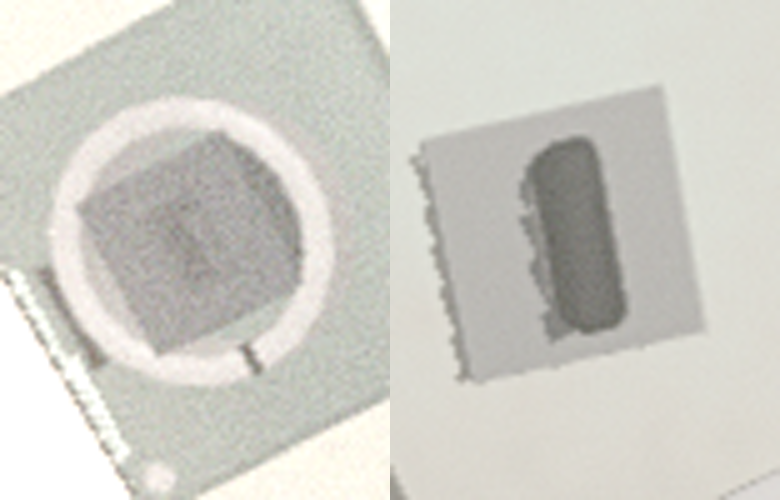

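The crop shows the slot (dark, near (190,240) in the left half, in a rotor block with a tick on the ring at (250,360)) and the bow pill with clean rest corners on the right.

```bash
python3 - <<'E'
from h import *
c=load('w1')
pc=lambda x,y:(323+(x-390)/5,80+y/5)
C=[onz(c,*pc(*q),.052) for q in [(425,143),(660,87),(705,330),(470,380)]]
print([np.linalg.norm(C[i]-C[i-1]).round(4) for i in range(4)], np.mean(C,0).round(4))
ex=(C[2]-C[1]+C[3]-C[0]); ex/=np.linalg.norm(ex); print('rest axis',ex.round(3))
a=onz(c,*pc(565,138),.096);b=onz(c,*pc(597,333),.096); print('bow ends',a,b,np.linalg.norm(a-b),((a+b)/2).round(4),((b-a)/np.linalg.norm(b-a)).round(3))
cc=onz(c,360.5,127,.094);print(cc)
sc=lambda x,y:(195+x/5,105+y/5)
S=[onz(c,*sc(*q),.08) for q in [(55,240),(333,240),(192,97),(192,384)]]
print('sw ctr',np.mean(S,0).round(4),[np.linalg.norm(S[0]-S[1]),np.linalg.norm(S[2]-S[3])])
print('slot dark',onz(c,*sc(190,240),.08), 'tick',onz(c,*sc(250,360),.08))
w0,w1=onz(c,*sc(175,205),.08),onz(c,*sc(205,275),.08);print('slot dir',((w1-w0)/np.linalg.norm(w1-w0)).round(3))
print('sensor',onz(c,499,37,.064))
k=(np.mean(C,0)+ (a+b)/2)/2; d=ex[:2]
go([k[0],k[1],.13],[-d[1],d[0]]); print(r.read_state()['joint_positions'].round(2))
E
```

```text
[np.float64(0.0441), np.float64(0.0445), np.float64(0.0449), np.float64(0.0457)] [0.61   0.1295 0.052 ]
rest axis [ 0.974 -0.227  0.   ]
bow ends [0.59421058 0.13272397 0.096     ] [0.62517071 0.12479689 0.096     ] 0.031958849230837576 [0.6097 0.1288 0.096 ] [ 0.969 -0.248  0.   ]
[0.60924204 0.12847232 0.094     ]
sw ctr [0.582  0.0186 0.08  ] [np.float64(0.049358908633438815), np.float64(0.050041821078911385)]
slot dark [0.58154966 0.01821118 0.08      ] tick [0.6047916  0.01773231 0.08      ]
slot dir [ 0.997 -0.083  0.   ]
sensor [0.59312566 0.26922777 0.064     ]
shift [ 72.8  31.6 152.1] turn -12.1 tcp [0.6624 0.0695 0.282 ] q7 1.04
[-0.39  0.41  0.32  1.26 -0.13  1.49  1.04]
```

```bash
python3 -m crank '[[[73,31.5,100,-12.5,1],[73,31.5,150,-12.5,1],[73,31.5,150,-12.5,1],[73,31.5,150,-12.5,1],[73,31.5,150,-12.5,1],[73,31.5,150,-12.5,0.2],[73,31.5,150,-12.5,0]]]'; python3 - <<'E'
from h import *
c=cam('wrist','w2'); s=r.read_state(); print(s['width'])
go([.6098,.129,.062],[.235,.972])
E
```

```text
time: 2.4
ee_pos: [0.6115, 0.1284, 0.1347]
eef_rot: [0.111, 0.994, 0.001, 0.002]
ft_force: [-0.2, -0.1, 0.4]
width: 0.0779
grip_force: 0.0
0.07447711324813962
shift [ 2.   0.2 72.6] turn 0.8 tcp [0.6115 0.1283 0.1346] q7 1.14
```

View pics/w2.png

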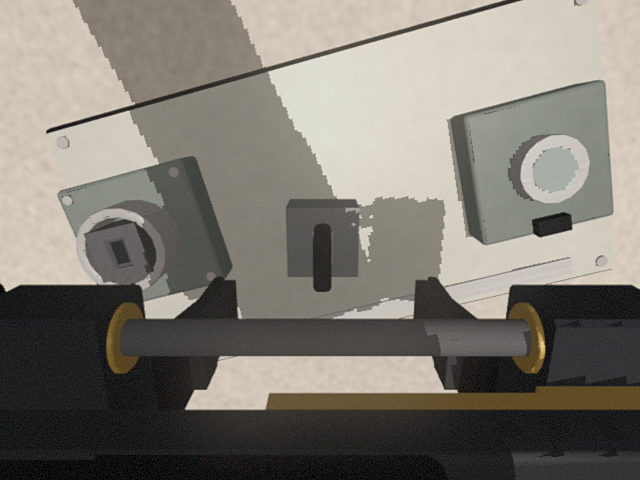

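The bow is at (322,257), parallel to the fingers and central between them; the slot shows as a dark rectangle at (120,251). Descend and grasp; measure the slot from this view.

```bash
python3 -m crank '[[[2,0,36,0.5,0],[2,0,72,0.5,0],[2,0,72,0.5,0],[2,0,72,0.5,-0.5],[2,0,72,0.5,-1],[2,0,72,0.5,-1],[2,0,72,0.5,-1],[2,0,72,0.5,-1],[2,0,72,0.5,-1],[2,0,72,0.5,-1]]]' 25; python3 - <<'E'
from h import *
c=load('w2');im=c['image']
g=cv2.cvtColor(im,cv2.COLOR_RGB2GRAY); sub=g[225:280,90:150]
print('\n'.join(' '.join('%3d'%v for v in row) for row in cv2.GaussianBlur(g,(3,3),0)[232:274:2,98:146:2]))
E
```

```text
time: 3.45
ee_pos: [0.6086, 0.1285, 0.0612]
eef_rot: [0.116, 0.993, -0.0, 0.0]
ft_force: [-1.7, -2.8, 5.7]
width: 0.0104
grip_force: 25.0
 98  99 100 100 101 103  99 100  98 101 101 100 100  98  99 101 101 100 100  96  60  50  49  49
 99  99 100 100 101 102 102 100 100 101  99 101  97  98  98 100 100 100  99 101  81  50  50  48
 98 100 101 101 101 100 100  99  99 100  99  98  94  98  99 100 100  99  99 100  91  54  48  48
 97  99 100 100 102 100 102  99  94  92  90  87  86  98  99 101 100  99  98 100  99  67  49  51
 99 100  99  94  94  90  88  87  85  79  73  67  73  93  98 101  99  98  98 100 101  81  50  49
 98 100  98  90  87  86  74  64  59  55  51  52  61  88  99 100  98  98  99 101 100  95  59  47
 99  99 101  96  88  87  67  49  50  51  47  51  53  76  99 100 100  98  99 101 100  99  70  48
100 100 101  98  89  89  79  54  50  51  51  53  51  66  94  99 100  98 101 100  99 101  87  51
100 100  99 100  90  87  84  61  48  52  51  51  51  56  85  98  99  99 100  98  98  98  96  62
100 100 101 101  97  90  85  73  51  48  49  50  49  52  76  96  99 101 102 100  99  97 100  78
 9
[... 353 characters left out ...]
 100  99  99  96  98 100  86
 99 101  99  99  98 101  97  90  88  73  48  47  49  50  48  52  75  97  98  97  98  98  98  94
 99 100  99 100  99 100  99  94  90  79  51  49  54  59  67  73  87  94  99  97  98  99  98 100
102 101 100  98  98  99  99  94  89  84  71  79  85  90  91  84  80  82  97  99 100  98  99  95
100 101 100  98  99 100 100  97  90  87  85  86  86  79  86  87  89  96  99  98  99  99  98  83
 99  99  99  97  99  99 101  99  94  93  92  89  97  96  96 100 100 100  98  98  99  99 100  92
 95  99  99  98  98  99 100  98  96  98  99 100  98  98  98 100  99  98  98  99  99  98 100 101
108  98  99  98  99  99 100  97  97  98 100  99  98  97  99 100  97  98  97  99  99  97 101 100
```

```bash
python3 -m crank '[[[0,0,-25,0,-1],[0,0,-50,0,-1],[0,0,-75,0,-1],[0,0,-75,0,-1],[0,0,-75,0,-1]]]'; python3 - <<'E'
from h import *
c=load('w2');g=cv2.cvtColor(c['image'],cv2.COLOR_RGB2GRAY)
G=cv2.resize(g[225:280,90:150],None,fx=8,fy=8,interpolation=cv2.INTER_CUBIC);G=cv2.GaussianBlur(G,(9,9),0)
for t,z in [(70,.078),(95,.08)]:
    m=(G<t).astype(np.uint8); n,l,st,ce=cv2.connectedComponentsWithStats(m)
    i=l[208,240]; ct=cv2.findContours((l==i).astype(np.uint8),0,2)[0][0]
    b=cv2.boxPoints(cv2.minAreaRect(ct)); P=np.array([onz(c,90+(x+.5)/8-.5,225+(y+.5)/8-.5,z) for x,y in b])
    e=P-np.roll(P,1,0); L=np.linalg.norm(e,axis=1); k=L.argmax(); d=e[k]/L[k]
    print(t,st[i],L.round(4),P.mean(0).round(4),(d*np.sign(d[0])).round(3))
    q=cv2.approxPolyDP(ct,20,True)[:,0]; Q=np.array([onz(c,90+(x+.5)/8-.5,225+(y+.5)/8-.5,z) for x,y in q]); print(Q[:,:2].round(4).tolist())
w=cam('wrist','w3')
s=r.read_state(); print(s['ee_pos'],s['ft_force'].round(1),s['width'])
E
```

```text
time: 3.95
ee_pos: [0.6082, 0.1292, 0.1356]
eef_rot: [0.115, 0.993, 0.0, 0.0]
ft_force: [-0.2, 0.2, -1.5]
width: 0.0102
grip_force: 25.0
70 [  161   121   161   196 18720] [0.0143 0.0078 0.0142 0.0079] [0.5812 0.0176 0.078 ] [ 1.    -0.013 -0.   ]
[[0.5747, 0.0209], [0.5747, 0.0142], [0.588, 0.0142], [0.5875, 0.0213]]
95 [  102    78   248   276 38785] [0.0188 0.0134 0.0186 0.0137] [0.5813 0.0176 0.08  ] [ 0.997 -0.078 -0.   ]
[[0.5716, 0.024], [0.5727, 0.0116], [0.5897, 0.0123], [0.5898, 0.0235]]
[0.60772016 0.12904615 0.1347791 ] [ 1.2 -0.2 -0.2] 0.00969447290191488
```

View pics/w3.png

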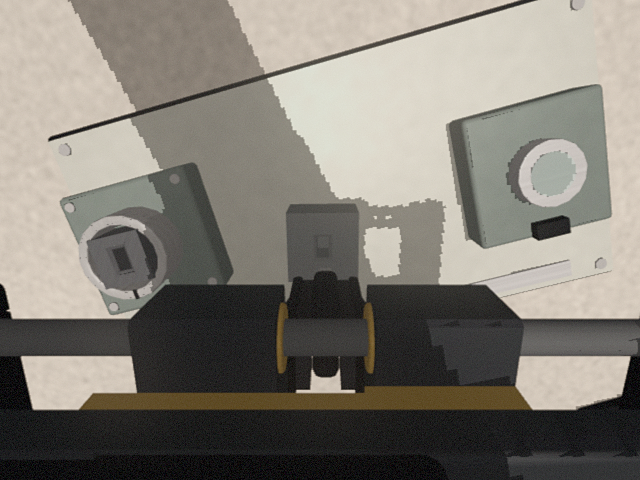

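The key is held (bow between v=271 and 376, u≈325); the rest's empty hole at (323,245) and the slot at (122,259) are both visible, so I can take their difference within one view.

```bash
cat >> h.py <<'E'
def rect(c,x0,y0,x1,y1,t,z):
    g=cv2.cvtColor(c['image'],cv2.COLOR_RGB2GRAY)
    G=cv2.GaussianBlur(cv2.resize(g[y0:y1,x0:x1],None,fx=8,fy=8,interpolation=cv2.INTER_CUBIC),(9,9),0)
    m=(G<t).astype(np.uint8); n,l,st,ce=cv2.connectedComponentsWithStats(m)
    i=1+st[1:,4].argmax(); ct=cv2.findContours((l==i).astype(np.uint8),0,2)[0][0]
    b=cv2.boxPoints(cv2.minAreaRect(ct)); P=np.array([onz(c,x0+(x+.5)/8-.5,y0+(y+.5)/8-.5,z) for x,y in b])
    e=P-np.roll(P,1,0); L=np.linalg.norm(e,axis=1); d=e[L.argmax()]; d=d*np.sign(d[0])
    print(t,L.round(4),'centre',P.mean(0).round(4),'deg',np.degrees(np.arctan2(d[1],d[0])).round(1)); return P.mean(0)
E
python3 - <<'E'
from h import *
c=load('w3');g=cv2.GaussianBlur(cv2.cvtColor(c['image'],cv2.COLOR_RGB2GRAY),(3,3),0)
print('\n'.join(' '.join('%3d'%v for v in row) for row in g[230:264:2,306:342:2]))
for t in (70,95): rect(c,99,234,146,286,t,.08 if t>80 else .078)
s=r.read_state();M=R.from_quat(s['eef_rot']).as_matrix();z=s['ee_pos'][2]
for v,dz in [(271,.001),(271,.035),(376,.035)]: print(dz,(M.T@(onz(c,325,v,z+dz)-s['ee_pos'])*1000).round(1))
E
```

```text
85  85  87  86  87  86  87  87  86  89  88  89  88  89  89  91  90  90
 86  87  88  87  87  86  87  87  88  90  90  88  89  89  88  88  90  89
 85  87  86  86  84  83  83  83  84  84  84  85  85  87  90  89  89  88
 85  87  85  84  78  76  79  83  82  83  82  82  79  86  89  88  88  90
 87  87  87  85  79  76  83  87  88  87  87  84  80  85  89  86  87  88
 86  86  84  85  81  74  84  87  86  86  86  83  81  85  89  90  89  89
 85  84  84  84  80  77  84  86  85  87  87  83  79  85  88  87  86  88
 83  85  84  85  80  77  83  86  86  87  84  83  78  83  89  88  88  88
 85  85  85  85  80  75  81  84  86  84  85  82  80  84  86  86  87  88
 85  84  85  84  79  74  71  75  74  73  74  76  80  83  86  87  87  87
 83  84  86  83  80  74  69  70  69  71  70  75  78  85  87  87  86  87
 84  83  84  84  80  74  70  70  69  70  69  73  78  83  86  85  86  87
 82  84  84  84  80  74  70  69  70  70  69  72  78  82  85  86  87  86
 83  81  82  83  81  74  71  70  70  70  71  73  79  81  85  86  86  87
 84  82  84  83  81  80  79  79  77  80  78  79  80  83  84  84  84  84
 82  83  84  81  80  81  80  80  81  81  82  82  82  82  83  84  86  84
 82  83  84  82  82  84  83  83  84  84  84  83  84  83  83  82  85  83
70 [0.0144 0.0077 0.0143 0.0078] centre [0.5813 0.0177 0.078 ] deg -0.5
95 [0.0191 0.0127 0.019  0.013 ] centre [0.5815 0.0176 0.08  ] deg -3.1
0.001 [13.8  2.1 -1. ]
0.035 [ 26.3   2.  -35. ]
0.035 [-14.2   2.  -35. ]
```

```bash
python3 - <<'E'
from h import *
c=load('w3')
h=onz(c,322.3,246.5,.052); print('hole',h,[np.linalg.norm(onz(c,322,233.5,.052)-onz(c,322,259,.052)),np.linalg.norm(onz(c,313,246,.052)-onz(c,331.5,246,.052))])
d=np.array([.5814,.01765])-h[:2]; t=np.array([.6086,.1285])+d; print(d,t)
a=np.radians(-2); go([t[0],t[1],.135],[-np.sin(a),np.cos(a)])
E
```

```text
hole [0.60818538 0.12946183 0.052     ] [np.float64(0.01696511424570513), np.float64(0.011792739079019239)]
[-0.02678538 -0.11181183] [0.58181462 0.01668817]
shift [  -0.5 -115.3   -0.2] turn -11.2 tcp [0.6077 0.129  0.1348] q7 1.13
```

```bash
python3 -m crank '[[[-0.5,-50,0,-11.2,-1],[-0.5,-90,0,-11.2,-1],[-0.5,-115.3,0,-11.2,-1],[-0.5,-115.3,0,-11.2,-1],[-0.5,-115.3,0,-11.2,-1],[-0.5,-115.3,0,-11.2,-1]]]'; python3 - <<'E'
from h import *
a=np.radians(-2); go([.5818,.0167,.115],[-np.sin(a),np.cos(a)])
c=cam('wrist','w4'); im=c['image'][150:330,220:430]; cv2.imwrite('pics/w4c.png',cv2.resize((np.clip((im/255.)**.6*1.2,0,1)*255).astype(np.uint8),(700,600))[:,:,::-1])
E
```

```text
time: 4.6
ee_pos: [0.582, 0.018, 0.1348]
eef_rot: [0.017, 1.0, 0.0, -0.001]
ft_force: [0.4, 0.9, -0.5]
width: 0.0101
grip_force: 25.0
shift [ 0.1 -1.3 19.8] turn 0.0 tcp [0.582  0.018  0.1348] q7 1.49
```

View pics/w4c.png

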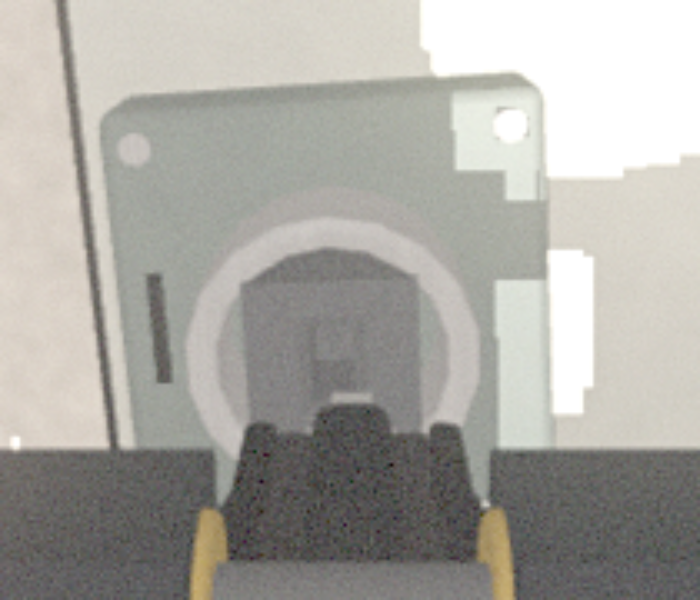

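The slot sits at crop (335,350), in line with the tool's axes; the key (crop u≈350) is a little to the right of it. Check the sideways offset from this view, too.

```bash
python3 - <<'E'
from h import *
c=load('w4'); s=r.read_state();M=R.from_quat(s['eef_rot']).as_matrix()
for u,v,z in [(220+333*.3,150+350*.3,.08),(220+350*.3,150+420*.3,s['ee_pos'][2]+.02),(220+333*.3,150+345*.3,.08)]: print((M.T@(onz(c,u,v,z)-s['ee_pos'])*1000).round(2))
c3=load('w3'); g=onz(c3,322.3,246.5,.052); M3=R.from_quat([.115,.993,0,0]).as_matrix(); print('hole then',(M3.T@(g-np.array([.6086,.1285,.0612]))*1000).round(2))
rect(c,300,234,350,272,60,.078)
E
```

```text
[ 3.46 -1.11 54.91]
[ 19.32   1.7  -19.98]
[ 4.35 -1.11 54.91]
hole then [0.62 0.84 9.2 ]
60 [0.0192 0.0114 0.0191 0.0117] centre [0.5823 0.0161 0.078 ] deg 17.6
```

```bash
python3 -m crank '[[[0,-1.6,10,0,-1],[0,-1.6,19,0,-1],[0,-1.6,19,0,-1],[0,-1.6,22,0,-1],[0,-1.6,25,0,-1],[0,-1.6,27,0,-1],[0,-1.6,27,0,-1]]]'; python3 - <<'E'
from h import *
a=np.radians(-2); go([.5818,.0167,.089],[-np.sin(a),np.cos(a)]); s=r.read_state(); print(s['ft_force'].round(1),s['torque'].round(2),s['width'])
E
```

```text
time: 5.35
ee_pos: [0.5825, 0.0152, 0.1092]
eef_rot: [0.018, 1.0, 0.0, 0.0]
ft_force: [-2.1, -0.1, 4.9]
width: 0.0103
grip_force: 25.0
shift [ 0.8  1.5 20.2] turn -0.1 tcp [0.5825 0.0152 0.1092] q7 1.5
[-2.1 -0.1  4.9] [ 0.11  0.52 -0.01] 0.010332249513009251
```

```bash
python3 -m crank '[[[0,0,2,0,-1],[0,0,4,0,-1],[0,0,6,0,-1],[0,0,6,0,-1]]]' 35; python3 - <<'E'
from h import *
s=r.read_state(); print(s['ee_pos'].round(4),s['ft_force'].round(1),s['torque'].round(2),s['width'])
E
```

```text
time: 5.75
ee_pos: [0.5819, 0.015, 0.1021]
eef_rot: [0.018, 1.0, 0.0, -0.0]
ft_force: [-0.7, -0.3, -1.0]
width: 0.0096
grip_force: 35.0
[0.5819 0.015  0.1021] [-0.7 -0.3 -1. ] [ 0.02  0.02 -0.03] 0.009570033719455542
```

It is in the slot and moving freely. Push to the bottom.

```bash
python3 -m crank '[[[0,0,5,0,-1],[0,0,9,0,-1],[0,0,12,0,-1],[0,0,14,0,-1],[0,0,16,0,-1],[0,0,17,0,-1],[0,0,17,0,-1]]]'; python3 - <<'E'
from h import *
s=r.read_state(); print(s['ee_pos'].round(4),s['ft_force'].round(1),s['torque'].round(2),s['width'])
E
```

```text
time: 6.45
ee_pos: [0.5824, 0.015, 0.0883]
eef_rot: [0.018, 1.0, 0.001, 0.0]
ft_force: [-14.2, -1.0, 29.6]
width: 0.0102
grip_force: 35.0
[0.5824 0.015  0.0883] [-14.2  -1.   29.6] [-0.05  3.54  0.03] 0.01018500275413193
```

```bash
python3 -m crank '[[[1,0,-2.5,0,-1],[1,0,-3,6,-1],[1,0,-3,12,-1],[1,0,-3,18,-1],[1,0,-3,24,-1],[1,0,-3,30,-1],[1,0,-3,36,-1],[1,0,-3,42,-1],[1,0,-3,48,-1],[1,0,-3,54,-1],[1,0,-3,54,-1]]]'; python3 - <<'E'
from h import *
s=r.read_state(); print(s['ee_pos'].round(4),s['ft_force'].round(1),s['torque'].round(2),s['width'], s['joint_positions'].round(2), np.degrees(2*np.arctan2(s['eef_rot'][0],s['eef_rot'][1])))
E
```

```text
time: 7.55
ee_pos: [0.5816, 0.0149, 0.0891]
eef_rot: [0.472, 0.882, 0.0, 0.0]
ft_force: [-2.6, -0.9, 6.2]
width: 0.0097
grip_force: 35.0
[0.5816 0.0149 0.0891] [-2.6 -0.9  6.2] [-0.21  0.78 -0.02] 0.009725242945281902 [-0.44  0.36  0.41  1.75 -0.16  1.06  0.61] 56.27465074116604
```

```bash
python3 -m crank '[[[0,0,0,4,-1],[0,0,0,8,-1],[0,0,0,12,-1],[0,0,0,12,-1]]]'; python3 -c "
from h import *
s=r.read_state(); print(s['ee_pos'].round(4),s['ft_force'].round(1),s['torque'].round(2), np.degrees(2*np.arctan2(s['eef_rot'][0],s['eef_rot'][1])))"; python3 -m crank '[[[0,0,0,3,-1],[0,0,0,6,-1],[0,0,0,9,-1],[0,0,0,9,-1]]]'; python3 -c "
from h import *
s=r.read_state(); print(s['ee_pos'].round(4),s['ft_force'].round(1),s['torque'].round(2), np.degrees(2*np.arctan2(s['eef_rot'][0],s['eef_rot'][1])))"
```

```text
time: 7.95
ee_pos: [0.5816, 0.0149, 0.0891]
eef_rot: [0.561, 0.828, 0.0, 0.0]
ft_force: [-3.3, -0.8, 6.6]
width: 0.0099
grip_force: 35.0
[0.5816 0.0149 0.0891] [-3.3 -0.8  6.6] [-0.23  0.86  0.06] 68.20022455787428
time: 8.35
ee_pos: [0.5816, 0.0148, 0.0891]
eef_rot: [0.624, 0.782, 0.0, 0.0]
ft_force: [-2.4, -0.1, 6.2]
width: 0.0097
grip_force: 35.0
[0.5816 0.0148 0.0891] [-2.4 -0.1  6.2] [-0.26  0.84  0.08] 77.16482383594588
```

```bash
for i in 1; do python3 -m crank '[[[0,0,0,3,-1],[0,0,0,6,-1],[0,0,0,6,-1]]]'; done; cat > st.py <<'E'
from h import *
s=r.read_state(); print(s['ee_pos'].round(4),s['ft_force'].round(1),s['torque'].round(2), np.degrees(2*np.arctan2(s['eef_rot'][0],s['eef_rot'][1])).round(1))
E
python3 st.py; python3 -m crank '[[[0,0,0,2,-1],[0,0,0,4,-1],[0,0,0,4,-1]]]'; python3 st.py
```

```text
time: 8.65
ee_pos: [0.5816, 0.0149, 0.0891]
eef_rot: [0.664, 0.748, 0.0, 0.0]
ft_force: [-3.9, 0.1, 6.4]
width: 0.0104
grip_force: 35.0
[0.5816 0.0149 0.0891] [-3.9  0.1  6.4] [-0.17  0.74  0.19] 83.1
time: 8.95
ee_pos: [0.5817, 0.015, 0.0891]
eef_rot: [0.689, 0.725, 0.0, 0.0]
ft_force: [-3.7, 0.1, 6.9]
width: 0.0103
grip_force: 35.0
[0.5817 0.015  0.0891] [-3.7  0.1  6.9] [-0.2   0.77  0.41] 87.1
```

```bash
python3 -m crank '[[[0,0,0,2.5,-1],[0,0,0,5,-1],[0,0,0,5,-1]]]' 45; python3 st.py
```

```text
time: 9.25
ee_pos: [0.5816, 0.0152, 0.0891]
eef_rot: [0.72, 0.694, 0.0, 0.0]
ft_force: [-3.5, 0.6, 7.3]
width: 0.01
grip_force: 45.1
[0.5816 0.0152 0.0891] [-3.5  0.6  7.3] [-0.05  0.94  0.67] 92.1
```

The torque climbs linearly at about 0.06 N m per degree: that is the stop. Relax the twist, press down briefly, open, lift.

```bash
python3 -m crank '[[[0,0,1,-4,-1],[0,0,1,-9,-1],[0,0,1,-9,-1],[0,0,0,-9,-0.4],[0,0,0,-9,-0.2],[0,0,0,-9,0],[0,0,0,-9,0.2]]]'; python3 st.py; python3 -m crank '[[[0,0,-20,0,0.3],[0,0,-50,0,0.3],[0,0,-90,0,0.3],[40,0,-110,0,0.3],[-70,0,-110,0,0.3],[-70,0,-110,0,0.3],[-70,0,-110,0,0.3],[-70,0,-110,0,0.3]]]'; python3 - <<'E'
from h import *
c=cam('wrist','w5')
E
```

```text
time: 9.95
ee_pos: [0.5812, 0.0151, 0.0883]
eef_rot: [0.663, 0.749, -0.0, 0.0]
ft_force: [-0.6, -1.0, 0.7]
width: 0.0345
grip_force: 0.0
[0.5812 0.0151 0.0883] [-0.6 -1.   0.7] [-0.09  0.02  0.03] 83.0
time: 10.75
ee_pos: [0.5895, -0.0574, 0.1984]
eef_rot: [0.665, 0.747, -0.0, 0.0]
ft_force: [1.2, 0.6, -0.1]
width: 0.0564
grip_force: 0.0
```

View pics/w5.png

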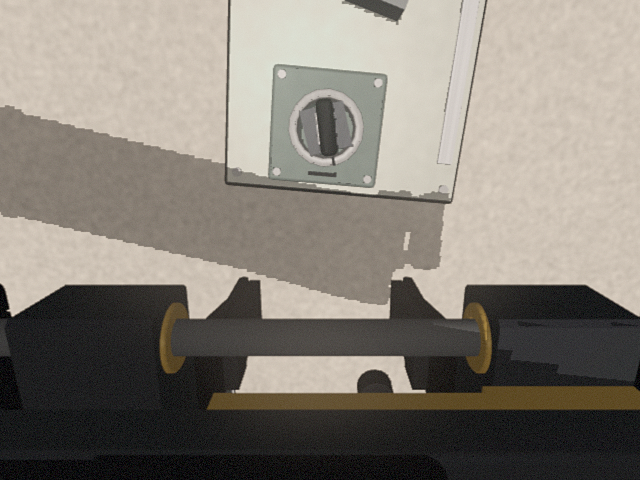

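The key stands in the switch, bow at (326,127), tick on the ring at about (333,160), housing mark at (322,174). Compute the tick's turn relative to the housing before/after.

```bash
python3 - <<'E'
from h import *
ang=lambda a,b:np.degrees(np.arctan2(*(b-a)[:2][::-1])).round(1)
c=load('w5'); 
C5=np.mean([onz(c,u,v,.08) for u,v in [(289,127.5),(363,127.5),(326,90),(326,166)]],0)
im=c['image']; g=cv2.cvtColor(im,cv2.COLOR_RGB2GRAY)
print(g[152:170,318:346:1])
print('ctr',C5,'tick',ang(C5,onz(c,333.5,161,.08)),'bar',ang(C5,onz(c,322,174,.064)))
print('bow dir',ang(onz(c,322,99,.124),onz(c,331,155,.124)))
h=[onz(c,u,v,.064) for u,v in [(274,66),(387,74),(375,187),(268,179)]]; print('housing',ang(h[0],h[1]),ang(h[3],h[2]),ang(h[0],h[3]),ang(h[1],h[2]))
print('housing ctr',np.mean(h,0))
w=load('w1'); sc=lambda x,y:(195+x/5,105+y/5)
C=np.mean([onz(w,*sc(*q),.08) for q in [(55,240),(333,240),(192,97),(192,384)]],0); print('w1 tick',ang(C,onz(w,*sc(250,358),.08)),'bar',ang(C,onz(w,*sc(75,318),.064)))
E
```

```text
[[118 125 115  75  59  69  66  64  64  72  66  64  65  68  71  60  59  52
   69  92 104 112 103 101 101 135 171 197]
 [117 103 106  85  55  55  59  64  69  60  61  69  58  56  56  55  53  62
   82  96  96 102  97 104 131 169 193 208]
 [110 106  90  91  69  54  59  57  54  55  61  61  55  55  59  55  62  83
  102  98  94 104 122 160 177 194 203 209]
 [102  99  99 106 107  93  63  54  59  56  59  59  61  67  73  79  90  99
  107 115 132 164 184 194 201 206 209 202]
 [ 97  99  98 100 103 102  95  94  83  87  97  98 101 104  96  85 101 120
  145 167 186 196 202 206 212 205 201 194]
 [142 129 112 100  96 102 105  99 101 103 102 109 100  92  75  84 128 174
  192 198 204 209 209 205 202 198 194 186]
 [188 180 172 157 136 124 137 137 144 159 158 162 154 127  77  75 150 206
  209 210 210 203 201 194 193 190 181 176]
 [203 198 199 193 186 190 189 190 191 197 199 200 199 182  82  76 160 221
  213 205 201 195 189 186 180 178 176 176]
 [203 208 211 206 202 204 208 205 206 211 213 213 216 203  98  73 137 198
  204 192 190 185 179 177 177 174 164 150]
 [198 200 203 206 208 207 207 208 205 207 208 2
[... 478 characters left out ...]
 131 102 100 120
  148 143 145 146 147 149 147 149 147 146]
 [142 141 140 140 134 126 126 134 140 134 139 141 143 149 148 144 145 143
  147 147 148 148 148 144 148 148 145 144]
 [149 144 142 144 141 139 143 141 144 140 142 145 145 147 145 146 147 148
  149 150 146 150 152 146 148 148 148 145]
 [145 148 146 146 142 145 152 146 145 146 150 146 148 146 147 148 148 147
  146 149 145 150 150 149 145 146 147 147]
 [145 149 142 145 144 150 145 146 144 145 147 147 145 144 146 145 148 145
  148 146 148 147 147 148 146 150 145 143]]
ctr [0.58195904 0.01679149 0.08      ] tick -70.0 bar -88.4
bow dir -73.8
housing 2.9 2.4 -88.6 -87.5
housing ctr [0.58201849 0.01655166 0.064     ]
w1 tick -1.7 bar -85.9
```

The switch tick reads 72.5° (1.26 rad) against the housing: it is at the teach stop. On to the tweezers.

```bash
python3 - <<'E'
from h import *
go([.41,-.275,.25],[-.14,.99]); print(r.read_state()['joint_positions'].round(2))
E
```

```text
shift [-197.  -204.4  -51.7] turn 88.8 tcp [ 0.5896 -0.0551  0.1983] q7 0.26
[-0.44  0.3   0.55  1.61 -0.16  1.28  0.26]
```

```bash
python3 -m crank '[[[-30,-30,-50,8,1],[-60,-60,-50,16,1],[-90,-90,-50,24,1],[-120,-120,-50,32,1],[-150,-150,-50,40,1],[-180,-180,-50,48,1],[-197,-204,-50,56,1],[-197,-204,-50,64,1],[-197,-204,-50,72,1],[-197,-204,-50,80,1],[-197,-204,-50,88,1],[-197,-204,-50,89,1],[-197,-204,-50,89,1],[-197,-204,-50,89,1]]]'; python3 - <<'E'
from h import *
print(r.read_state()['joint_positions'].round(2)); cam('wrist','w6')
E
```

```text
time: 12.2
ee_pos: [0.4112, -0.2742, 0.2485]
eef_rot: [0.997, 0.071, 0.0, -0.0]
ft_force: [-0.6, 1.1, 0.2]
width: 0.0869
grip_force: 0.0
[-0.3  -0.    0.81  1.79  0.    1.35 -0.92]
```

View pics/w6.png

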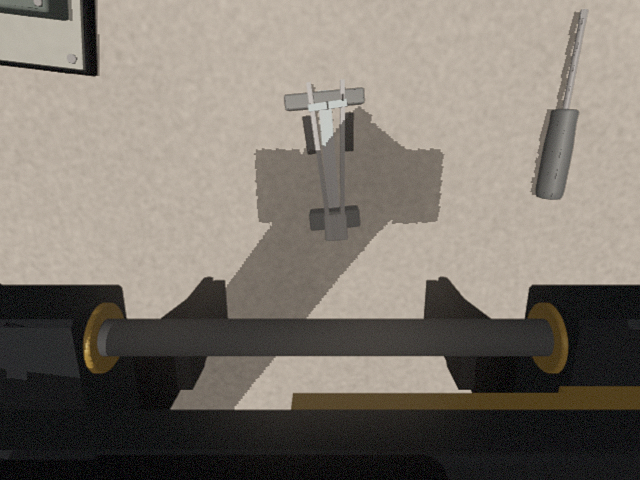

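Tweezers in view: panels at (309,135) and (349,131), back end at (335,238), gauge bar at about (328,104). Measure the panel centres.

```bash
python3 - <<'E'
from h import *
c=load('w6'); g=cv2.cvtColor(c['image'],cv2.COLOR_RGB2GRAY)
P=[]
for x0,x1 in [(298,322),(340,360)]:
    m=np.zeros_like(g); m[105:165,x0:x1]=(g[105:165,x0:x1]<62)
    n,l,st,ce=cv2.connectedComponentsWithStats(m); i=1+st[1:,4].argmax(); print(st[i],ce[i])
    x,y,w,h,_=st[i]; ct=cv2.findContours((l==i).astype(np.uint8),0,2)[0][0]; b=cv2.boxPoints(cv2.minAreaRect(ct)); print(b.round(1).tolist())
    P.append([onz(c,*q,.037) for q in b]); print(np.mean(P[-1],0).round(4))
mid=(np.mean(P[0],0)+np.mean(P[1],0))/2; bk=onz(c,335.5,239,.037); d=mid-bk; print('mid',mid,'dist',np.linalg.norm(d),'deg',np.degrees(np.arctan2(d[1],d[0])))
d/=np.linalg.norm(d); go([mid[0],mid[1],.12],[-d[1],d[0]]); 
E
```

```text
[308 149   8   5  29] [311.27586207 151.44827586]
[[308.0, 149.0], [315.0, 149.0], [315.0, 153.0], [308.0, 153.0]]
[ 0.462  -0.2521  0.037 ]
[345 113   8  38 274] [348.73722628 132.92335766]
[[345.0, 113.0], [352.0, 113.0], [352.0, 150.0], [345.0, 150.0]]
[ 0.4836 -0.2827  0.037 ]
mid [ 0.47278966 -0.26740882  0.037     ] dist 0.09178911518328753 deg 11.740867407671091
shift [ 62.    1.9 128.5] turn -3.6 tcp [ 0.4111 -0.2743  0.2485] q7 -0.92
```

```bash
python3 - <<'E'
from h import *
c=load('w6'); p=onz(c,329.2,133.2,.037); b=onz(c,335.5,239,.037); d=p-b; print(p,np.linalg.norm(d)); d/=np.linalg.norm(d); print(d)
go([p[0]-.03*d[0],p[1]-.03*d[1],.13],[-d[1],d[0]])
E
```

```text
[ 0.47981999 -0.26575502  0.037     ] 0.09900906137618375
[0.97868848 0.2053506  0.        ]
shift [ 39.3   3.2 118.5] turn -3.7 tcp [ 0.4111 -0.2743  0.2485] q7 -0.92
```

```bash
python3 -m crank '[[[20,1,40,-3.7,1],[40,2,80,-3.7,1],[59,4,118,-3.7,1],[59,4,118,-3.7,1],[59,4,118,-3.7,1],[59,4,118,-3.7,1]]]'; python3 - <<'E'
from h import *
c=cam('wrist','w7'); im=c['image'][90:330,190:460]; cv2.imwrite('pics/w7c.png',cv2.resize((np.clip((im/255.)**.7*1.2,0,1)*255).astype(np.uint8),(675,600))[:,:,::-1])
E
```

```text
time: 12.85
ee_pos: [0.4701, -0.2714, 0.1321]
eef_rot: [0.995, 0.101, 0.001, 0.0]
ft_force: [-0.3, -0.9, 0.4]
width: 0.0868
grip_force: 0.0
```

View pics/w7c.png

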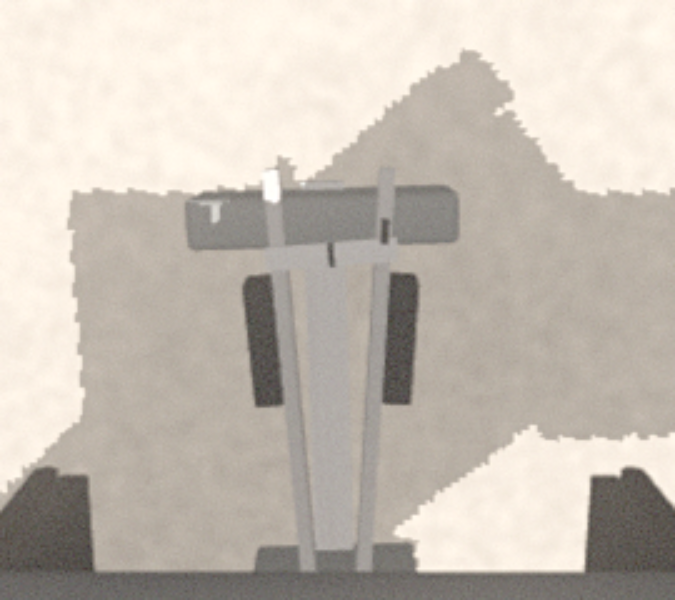

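This crop shows the panels (left 245–285, right 383–418, rows 273–406), the line at (331,254), the pointer at (385,230) and the arms open; the axis leans about 1° left. Viewing budget is used up, so the rest is by numbers.

```bash
python3 - <<'E'
from h import *
c=load('w7'); s=r.read_state();M=R.from_quat(s['eef_rot']).as_matrix()
pp=lambda x,y:(190+x/2.5,90+y/2.5)
for q in [(332,340),(249.5,340),(414.5,340),(332,273),(332,406)]: print(q,(M.T@(onz(c,*pp(*q),.039)-s['ee_pos'])*1000).round(1), onz(c,*pp(*q),.039).round(4))
e,d=ray(c,*pp(332,340)); print(np.linalg.norm(e-s['ee_pos']),s['ee_pos'],c['eye'])
E
```

```text
(332, 340) [11.7 -3.5 93.4] [ 0.4813 -0.2656  0.039 ]
(249.5, 340) [ 11.7 -25.   93.4] [ 0.477  -0.2445  0.039 ]
(414.5, 340) [11.7 18.1 93.4] [ 0.4856 -0.2867  0.039 ]
(332, 273) [29.4 -3.4 93.5] [ 0.4986 -0.262   0.039 ]
(332, 406) [-6.3 -3.5 93.3] [ 0.4636 -0.2692  0.039 ]
0.17656542719828058 [ 0.47024114 -0.27127713  0.13236971] [ 0.54145518 -0.25489622  0.2931042 ]
```

```bash
python3 -m crank '[[[11,-4.5,30,-1,0.4],[11,-4.5,60,-1,0.4],[11,-4.5,70,-1,0.4],[11,-4.5,70,-1,0.4],[11,-4.5,90,-1,0.4],[11,-4.5,110,-1,0.4],[11,-4.5,118,-1,0.4],[11,-4.5,118,-1,0.4],[11,-4.5,118,-1,0.4]]]' 15; python3 st.py; python3 -m crank '[[[0,0,0,0,0.1],[0,0,0,0,-0.05],[0,0,0,0,-0.1],[0,0,0,0,-0.15],[0,0,0,0,-0.15],[0,0,0,0,-0.15],[0,0,0,0,-0.15]]]' 15; python3 st.py
```

```text
time: 13.8
ee_pos: [0.4805, -0.2644, 0.014]
eef_rot: [0.994, 0.11, 0.001, 0.0]
ft_force: [-0.2, 0.1, 1.0]
width: 0.061
grip_force: 0.0
[ 0.4805 -0.2644  0.014 ] [-0.2  0.1  1. ] [-0.04  0.13  0.01] 167.4
time: 14.5
ee_pos: [0.4796, -0.2637, 0.0124]
eef_rot: [0.994, 0.11, -0.0, -0.0]
ft_force: [-0.2, -0.6, -0.7]
width: 0.0376
grip_force: 6.2
[ 0.4796 -0.2637  0.0124] [-0.2 -0.6 -0.7] [-0.14  0.05 -0.02] 167.4
```

```bash
python3 -m crank '[[[0,0,0,0,-0.22],[0,0,-5,0,-0.22],[0,0,-15,0,-0.22],[0,0,-30,0,-0.22],[0,0,-50,0,-0.22],[0,0,-75,0,-0.22],[0,0,-105,0,-0.22],[0,0,-135,0,-0.22],[0,0,-160,0,-0.22],[0,0,-180,0,-0.22],[0,0,-190,0,-0.22],[0,0,-190,0,-0.22]]]' 15; python3 st.py; python3 - <<'E'
from h import *
for f,(u,v) in [('w1',(499,37)),('w2',(556,169)),('w3',(555,172))]:
    c=load(f); g=cv2.cvtColor(c['image'],cv2.COLOR_RGB2GRAY)
    # bright ring: fit ellipse to bright blob
    x0,x1,y0,y1=u-45,u+45,max(0,v-42),v+42
    m=(g[y0:y1,x0:x1]>195).astype(np.uint8); n,l,st,ce=cv2.connectedComponentsWithStats(m)
    d=np.hypot(*(ce[1:]-[u-x0,v-y0]).T); i=1+np.where((st[1:,4]>150)&(d<12))[0]
    for k in i:
        e=cv2.fitEllipse(cv2.findContours((l==k).astype(np.uint8),0,1)[0][0]); print(f,st[k],e, onz(c,e[0][0]+x0,e[0][1]+y0,.064).round(4))
d=np.radians(42.6); D=np.array([np.cos(d),np.sin(d)]); w=np.array([.593,.2692]); g=w-.045*D
go([g[0],g[1],.2],[-D[1],D[0]])
print(r.read_state()['joint_positions'].round(2))
E
```

```text
time: 15.7
ee_pos: [0.4803, -0.2643, 0.2042]
eef_rot: [0.994, 0.11, 0.001, 0.0]
ft_force: [0.0, 0.7, -1.0]
width: 0.0345
grip_force: 7.7
[ 0.4803 -0.2643  0.2042] [ 0.   0.7 -1. ] [-0.05  0.15  0.06] 167.4
w2 [  10    9   67   67 1570] ((42.795921325683594, 41.73422622680664), (55.593971252441406, 64.13655853271484), 38.56690979003906) [0.5919 0.2695 0.064 ]
w3 [   9   10   66   66 1535] ((41.49727249145508, 42.7328987121582), (55.552284240722656, 63.9613151550293), 38.424476623535156) [0.5919 0.2694 0.064 ]
shift [ 187.6 -473.4    4.3] turn -30.0 tcp [ 0.4803 -0.2643  0.2042] q7 -0.79
[-0.29  0.21  0.82  1.73 -0.16  1.27 -0.79]
```

```bash
python3 -m crank '[[[2,-5,0,0,-0.22],[8,-20,0,-2,-0.22],[16,-42,0,-4,-0.22],[27,-70,0,-6,-0.22],[40,-102,0,-8,-0.22],[53,-135,0,-10,-0.22],[66,-168,0,-12,-0.22],[79,-201,0,-14,-0.22],[92,-234,0,-16,-0.22],[105,-267,0,-18,-0.22],[118,-300,0,-20,-0.22],[131,-333,0,-22,-0.22],[144,-366,0,-24,-0.22],[156,-396,0,-26,-0.22],[167,-423,0,-28,-0.22],[176,-446,0,-29,-0.22],[182,-461,0,-30,-0.22],[185,-469,0,-30,-0.22],[186,-471,0,-30,-0.22],[186,-471,0,-30,-0.22]]]' 15; python3 -m crank '[[[0,0,0,0,-0.22],[0,0,0,0,-0.22]]]'; python3 st.py; python3 - <<'E'
from h import *
d=np.radians(42.6); D=np.array([np.cos(d),np.sin(d)])
go([.5589,.2365,.086],[-D[1],D[0]]); s=r.read_state(); print(s['width'],s['grip_force'])
c=cam('wrist','w8'); g=cv2.cvtColor(c['image'],cv2.COLOR_RGB2GRAY); t=cam('top','top8'); cam('side','side8')
M=R.from_quat(s['eef_rot']).as_matrix()
for nm,p in [('gauge',[23,0,-27]),('tipL',[45,-5,-19]),('tipR',[45,5,-19])]: print(nm,proj(c,s['ee_pos']+M@(np.array(p)/1000)).round(1))
E
```

```text
time: 17.7
ee_pos: [0.5582, 0.2356, 0.2024]
eef_rot: [0.932, 0.363, -0.0, 0.0]
ft_force: [0.2, 0.1, -0.0]
width: 0.0343
grip_force: 7.7
time: 17.9
ee_pos: [0.5584, 0.2353, 0.2028]
eef_rot: [0.932, 0.363, 0.0, 0.0]
ft_force: [0.6, -0.3, -0.2]
width: 0.0344
grip_force: 7.7
[0.5584 0.2353 0.2028] [ 0.6 -0.3 -0.2] [-0.07  0.14  0.  ] 137.4
shift [  1.1  -0.5 116.8] turn -0.0 tcp [0.5584 0.2353 0.2028] q7 -1.2
0.0344176262337425 7.653744011186063
gauge [328.5 277.6]
tipL [314.7 212.5]
tipR [342.3 212.5]
```

```bash
python3 - <<'E'
from h import *
c=load('w8'); g=cv2.cvtColor(c['image'],cv2.COLOR_RGB2GRAY)
print('u   ',' '.join('%3d'%u for u in range(292,364,2)))
for v in range(196,290,3): print(v,' ',' '.join('%3d'%x for x in g[v,292:364:2]))
E
```

```text
u    292 294 296 298 300 302 304 306 308 310 312 314 316 318 320 322 324 326 328 330 332 334 336 338 340 342 344 346 348 350 352 354 356 358 360 362
196    99  96  97 102  96  91  95  94  95  95  98  98  94  97  96  93  94  92  95  95  94  93  98  91  92  90  98  92  92  93  92  91  90  91  92  89
199    98  97  96  98  96  97 101  96  95  94  95 101  98  96  92  97  95  93  97  94  91  93  93  96  93  90  91  96  99  89  92  92  92  85  92 136
202    88  97  97  98  96  96  96  95  96  96  94  97  94  99  88  91  94  96  96  92  95  92  93  92  92  94  91  91  94  91  92  89  82 116 134 136
205   128  95  93  99  95  98  94  94  88  92  92  91  94  93  93  95  96  94  88  93  93  92  97  92  94  94  95  95  91  91  91  82 129 136 135 136
208   137 137 125  87  88  93  93  96  97  92  94  95  93  90  92  89  96  96  88  95  93  95  88  92  90  98  94  89  85  84  94 133 132 130 135 135
211   138 138 134 137 125  85  89  94  93  95  96  98  90  96  93  90  92  90  91  92  88  90  92  86  89  95  90  88  88 110 135 133 133 134 134 132
214   139 135 136 114 108 107  98  97  97 100  93  
[... 3148 characters left out ...]
 127 129 135 129 131 129 130 129 129 128 131 130 131 119  32  52 134 130 128 131 129 132 130 131 128
280   205 125 116 130 129 133 130 131 130 132 132 129 131 132 129 126 130 129 127 127 131 127 130 128 119  35  42 130 131 128 130 129 129 129 132 127
283    45  41 108 132 130 130 129 129 129 129 128 128 130 129 129 130 125 126 130 127 127 126 128 128 115  32  52 131 129 130 126 126 129 125 128 130
286    56  48  95 134 133 135 132 131 132 132 130 132 132 133 132 131 132 132 132 130 130 133 129 129 121  35  40 126 124 106  87  90  94  93  90  82
289    49  45  48  45 105 115 115 114 116 106 106 128 125 128 128 130 129 130 128 130 127 131 124 117 117 115 120 119  87  39  39  36  36  32  45  45
```

```bash
cat > gap.py <<'E'
from h import *
import sys
c=load(sys.argv[1]); g=cv2.cvtColor(c['image'],cv2.COLOR_RGB2GRAY).astype(float)
def cen(v0,v1):
    w=np.clip(110-g[v0:v1,334:352],0,None).mean(0); return (w*np.arange(334,352)).sum()/w.sum(), w.sum()/75
for a,b in [(254,258),(258,262),(262,266),(266,270),(273,277),(277,281),(281,285)]: print(a,b,np.round(cen(a,b),2))
for v in (216,219,222,225): print(v,g[v-1:v+2,294:312].mean(0).round(0),g[v-1:v+2,330:348].mean(0).round(0))
E
python3 gap.py w8
```

```text
254 258 [342.13   4.68]
258 262 [342.19   4.7 ]
262 266 [342.26   4.71]
266 270 [342.25   4.98]
273 277 [342.61   3.43]
277 281 [342.71   3.56]
281 285 [342.74   3.57]
216 [136. 135. 133. 119. 101. 105. 105. 106. 106. 106. 105. 106. 107. 105.
  95.  90.  90.  91.] [ 88.  92.  90.  89.  86.  99. 114. 113. 112. 112. 112. 111. 113. 113.
 115. 112. 118. 131.]
219 [136. 135. 132. 125. 121. 121. 122. 122. 119. 123. 122. 121. 122. 117.
 109. 113. 104.  94.] [ 91.  91.  90.  91.  90. 100. 122. 120. 119. 121. 120. 120. 121. 119.
 119. 117. 123. 132.]
222 [136. 134. 132. 126. 122. 120. 120. 120. 121. 123. 120. 122. 119. 116.
 107. 121. 135. 133.] [ 91.  91.  91.  91.  91.  98. 116. 121. 119. 120. 118. 120. 119. 118.
 120. 119. 124. 130.]
225 [134. 135. 133. 127. 120. 122. 122. 120. 122. 122. 121. 122. 120. 117.
 113. 124. 134. 134.] [ 89.  90.  90.  84.  85.  95. 117. 119. 118. 118. 117. 120. 118. 119.
 118. 119. 122. 131.]
```

Pointer at 342.2 and line at 342.6 px, about 0.1 mm apart; tip gap from the pixels is about 9.8 mm. Descend to tips about 4 cm above the window.

```bash
python3 -m crank '[[[1,-0.5,6,0,-0.22],[1,-0.5,20,0,-0.22],[1,-0.5,40,0,-0.22],[1,-0.5,60,0,-0.22],[1,-0.5,80,0,-0.22],[1,-0.5,96,0,-0.22],[1,-0.5,106,0,-0.22],[1,-0.5,112,0,-0.22],[1,-0.5,115,0,-0.22],[1,-0.5,117,0,-0.22],[1,-0.5,117,0,-0.22],[1,-0.5,117,0,-0.22],[1,-0.5,117,0,-0.22]]]'; python3 st.py; python3 - <<'E'
from h import *
c=cam('wrist','w9'); t=cam('top','top9'); s=r.read_state(); M=R.from_quat(s['eef_rot']).as_matrix()
print(s['width'],s['grip_force'],'tips',s['ee_pos']+M@np.array([.045,0,-.019]),'win px expected',proj(c,[.592,.267,.064]))
g=cv2.cvtColor(c['image'],cv2.COLOR_RGB2GRAY)
print('u   ',' '.join('%3d'%u for u in range(270,382,4)))
for v in range(150,272,5): print(v,' ',' '.join('%3d'%x for x in g[v,270:382:4]))
E
python3 gap.py w9 | head -7
python3 - <<'E'
from h import *   # bystanders: change between first and present top view, away from the arm
a=load('top0')['image'].astype(int); b=load('top9')['image'].astype(int)
for n,(x0,y0,x1,y1) in dict(low=(368,188,394,212),tall=(406,186,432,210),driver=(478,212,508,296),tweezers_rest=(372,252,424,326)).items():
    print(n,(np.abs(a-b)[y0:y1,x0:x1].max(2)>40).sum())
E
```

```text
time: 19.35
ee_pos: [0.5588, 0.2376, 0.086]
eef_rot: [0.932, 0.364, 0.0, -0.0]
ft_force: [-0.1, -0.7, -0.7]
width: 0.034
grip_force: 7.7
[0.5588 0.2376 0.086 ] [-0.1 -0.7 -0.7] [-0.01  0.11 -0.01] 137.4
0.034035632879790535 7.653767536394298 tips [0.59180422 0.26806014 0.10487509] win px expected [329.65467804 195.96170532]
u    270 274 278 282 286 290 294 298 302 306 310 314 318 322 326 330 334 338 342 346 350 354 358 362 366 370 374 378
150   152 153 154 152 150 151 149 153 151 174 219 224 223 222 221 222 220 222 202 118 148 149 147 151 149 148 147 147
155   153 155 154 155 151 153 153 133 221 223 222 222 220 220 220 218 224 128 129 130 215 141 152 147 144 142 147 148
160   153 153 152 150 155 153 209 223 218 219 219 221 221 221 219 207 134 130 135 127 133 157  94 126  93 150 149 143
165   154 152 149 149 149 176 218 219 222 225 210 213 190 189 191 188 189 190 130 131 134 132 130  95  93  96 145 142
170   151 151 152 149 138 219 219 217 220 188 192 187 190 188 190 189 192 188 190 158 130 131 132 131  93  92 143 143
175   150 152 154 146 217 219 219 220 185 188 190 193 186 189 187 1
[... 1800 characters left out ...]
  89  84  81 109 129
255   124 130 134 130  90  87  87  88 110 113  85  88  81  88  84  84  83 112  39 113  83  91  92  87  78 125 125 129
260   132 131 132 128 131 131  76  92 112 114  88  90  90  84  89  86  82 122  37 120  85  87  88  82 125 125 127 129
265   130 129 131 125 125 128 134  93 114 114  96  89  86  87  83  88  86 118  39 116  83  82  73 132 130 125 128 130
270   129 128 130 126 127 130 128 123  99 101  96  92  94 100  95  99  99  97  85 105 100 102 104 106 101 112 112 120
254 258 [342.63   7.38]
258 262 [342.66   7.35]
262 266 [342.65   7.35]
266 270 [342.49   7.75]
273 277 [342.53   3.72]
277 281 [342.71   3.84]
281 285 [342.72   3.94]
low 0
tall 0
driver 0
tweezers_rest 395
```

Gauge pointer and line agree within 0.1 px at a 34.0 mm squeeze. Bystanders are unmoved. The window centre (325,190 px) is about 2.5 mm further along tool x: a small correction, then settle and hand in.

```bash
python3 -m crank '[[[1.5,0,0,0,-0.22],[2.5,0,0,0,-0.22],[2.5,0,0,0,-0.22],[2.5,0,0,0,-0.22],[2.5,0,0,0,-0.22],[2.5,0,0,0,-0.22],[2.5,0,0,0,-0.22],[2.5,0,0,0,-0.22]]]' && python3 - <<'E'
from h import *
s=r.read_state(); print(s['joint_vel'].round(3),s['width'])
c=cam('wrist','w10'); print(r.close_job())
E
python3 gap.py w10 | head -7
```

```text
time: 20.25
ee_pos: [0.5604, 0.2392, 0.0856]
eef_rot: [0.932, 0.364, 0.0, -0.0]
ft_force: [0.1, -0.2, -0.6]
width: 0.0339
grip_force: 7.7
[-0.001  0.     0.001  0.     0.    -0.001 -0.001] 0.03386254936035782
the job is handed in; nothing more can be done
None
254 258 [342.51   7.31]
258 262 [342.67   7.33]
262 266 [342.72   7.35]
266 270 [342.47   7.72]
273 277 [342.53   3.78]
277 281 [342.74   3.79]
281 285 [342.75   4.02]
```

Job handed in at about 20 s: by my measurements the key is bottomed in the switch and turned to the teach stop, and the tweezers are held steady with pointer on line (about 10 mm gap), tips about 4 cm above the window's middle; the handover returned no verdict.

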